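# Weigh a flat brass scroll weight

## Robot

A 6-joint arm with a two-finger parallel gripper is mounted at the origin on the work surface. World frame = base frame: x ahead of the robot, y to its left, z up, the work surface at z = 0. Lengths are in m, angles in degrees, forces in N, time in s.
With the tool pointing down it reaches from about 0.225 to 0.725 m from the base axis. Payload 3.1 kg.
Tool frame: the origin (TCP) lies at the very end of the fingers, on their centre line; the grasp point (between the pads) lies 19 mm behind it; z points along the fingers, y is the direction in which the jaws open and shut (so a half turn about z gives the same grasp; the last joint's range is limited). The gripper opens to 85 mm and grips with 20 to 120 N. Pads are 22 mm wide; open, the fingers measure 114 mm over their backs; the gripper's body (76 mm by 85 mm) begins 54 mm behind the grasp point. The pads swing forward as they close: fully open they stand 13 mm farther back than shut.
Start: joints at [58.969, 2.75, 5.684, 92.934, 0, 82.678], TCP at [0.211, 0.481, 0.231] pointing down, gripper open.
Joint ranges: [-166.93, 166.93], [-56.73, 111.36], [-69.38, 81.34], [-121.58, 131.49], [-85.45, 84.26], [-180, 180]. Speed limits (degrees/s): [159.86, 159.86, 180, 180, 180, 180].

## Interface

Orientations are given as a 3x3 rotation matrix whose columns are the frame's x, y, z axes.
In Python, from plant import r gives the robot as it stands.
- The arm moves only by the tool send_rows, never from a script. Its argument "motion" is a list of rows, each a list of 3 entries, a list of its own where there are three numbers: the shift along the world's x, y, z in cm, then the turn, a rotation vector about the world's x, y, z in rad, then the opening, from 0 (shut) to 1 (fully open). In form: [[[dx, dy, dz], [wx, wy, wz], claw], ...]. A call has 1 to 5 rows; each row shifts and turns the commanded pose from where the row before left it; what a row does not reach is not made up. A row lasts 1/12 s, in which the tool goes at most 41.7 mm and 7.16 degrees, less where a joint would pass 70% of its speed; a pose out of reach is approached as far as the arm can. A call with a gripper value outside its range is refused whole. The fingers move at their own pace and stop on an object; the grip force is fixed at half the most. Time passes only in rows, so rows that do not move let the fingers close. It gives the time, the measured TCP pose, the force and the opening at its end, in the units of the state.
- r.observe(): the state, without advancing time (a new reading comes with each control period).
- r.get_image(name): name is "side" or "top" or "wrist"; returns the picture (480x640x3 uint8, red, green, blue); there is no depth.
- r.get_calibration(name): a dict with "fx", "fy", "cx", "cy" (pixels), "R" (3x3) and "t" (3): a world point X has camera coordinates R X + t. Camera axes: x right, y down, z forward; pixel columns grow to the right and rows downward; lengths in m; the calibration is good to about 2 mm. The wrist camera is an equidistant fisheye: a pixel r from the principal point sees the ray r / f radians off the axis. A picture is of the moment at which its call begins: read the wrist's pose just before it. get_calibration takes no time and is no camera call; for the wrist camera it gives the pose at the moment of the call.
- r.job_done(): hands the job in, once; it reports no verdict.
The state is a dict: "clock": time; "joints": joint angles; "dq": joint speeds; "tau": joint torques, N m; "ee_pos": TCP position; "tool_rot": TCP orientation; "wrist_force": force on the tool from outside, world axes, zero at the start; "torque": the same for the moment, N m; "finger_gap": opening from 0.0 (shut) to 1.0 (fully open).
Only numpy, scipy, OpenCV 4.12 (cv2) and the standard library are available. Lean on these libraries where they do the work, as an engineer would, in place of code of your own. Each camera call takes 0.05 s, during which the arm holds its last target. There are 200 camera calls.

## Task

Weigh the flat brass scroll weight. It lies too flat on the wooden display stand to be picked up: with light fingertip pressure slide it straight out over the stand's open edge, the one facing the scale, until one end sticks out well past the edge but it still lies there flat, take it by that end, and lay it flat and gently in the scale's pan, clear of the rim. Touch down softly and never bear down on the bar, the stand or the pan, do not let the bar fall, leave the other wares where they are, and let go at the end.

Things in the scene. Friction and masses are not known exactly. Their poses are not given: they have to be found in the camera images.
- weight_bar: the flat brass scroll weight, the only plain rectangular brass bar: 160 x 40 x 2.5 mm, about 0.14 kg (differs by up to a quarter), lying on the stand. Origin at the centre of its underside; x along its 160 mm length, y along its 40 mm width, z up. About 6 N of pressure carries it along under a fingertip; pressed behind its middle it swings round, at or just ahead of its middle it follows straight
- bar_end_a (a point): middle of the bar's short end face at its +x end, 80 mm from the bar's centre, at half its thickness
- bar_end_b (a point): middle of the bar's short end face at its -x end, 80 mm from the bar's centre, at half its thickness
- stand: low dark hardwood stand, fixed, like a small table: level top 240 mm along x by 300 mm along y, upper face 72 mm above the origin, board 14 mm thick, legs and aprons set back 15 mm or more. Origin at the centre of its footprint; z up. The open edge, facing the scale, is its -y side at y = -150 mm. Rigid, lacquered, friction about 0.4: more than 12 N on it, even for an instant, marks it (touch down at 3 to 5 mm/s)
- stand_edge (a point): middle of that open -y edge, on the upper face of the stand; nothing stands in front of the edge for 60 mm
- pan: stainless pan of the counter scale, fixed and rigid. Flat level floor 220 mm along x by 320 mm along y, its upper face 3 mm above the origin; outside that a flared rim all round rises 17 mm above the floor. Origin at the centre of the floor's underside, 106 mm above the table; z up. The scale is overloaded by more than 25 N on the pan, even for an instant
- pan_floor (a point): centre of the upper face of the pan's floor
- censer: bystander: small dark bronze censer, 56 mm wide, 52 mm high, on the stand; origin at the centre of its foot, in a corner of its +y side
- bell: bystander: brass hand bell, 52 mm wide, 54 mm high, on the stand; origin at the centre of its mouth, below, in a corner of its +y side
- coin: bystander: round bronze coin 44 mm wide, 3 mm thick, with a hole, on the stand; origin at the centre of its underside, near its -x side
- bowl: bystander: brass bowl, 90 mm wide, 40 mm high, on the table; origin at the centre of its foot
- ruler: bystander: steel ruler 150 x 25 x 2 mm lying on the table between stand and scale, near the robot; origin at the centre of its underside, x along its length
- gourd: bystander: small copper gourd bottle, 48 mm wide, 74 mm high, on the table; origin at the centre of its foot
- seal: bystander: bronze seal, 34 mm square foot, 48 mm high, on the table; origin at the centre of its foot
Mind the look-alikes: they are no part of the job. What is shaped like the weight_bar but black or blue is not meant.

How it is judged:
By the outcome, as a careful person would: the job done as asked, in the order asked, and still so for the second after the job is handed in, with the robot touching nothing.
It also fails if it takes over 72 s, if anything falls off the work surface, if the arm or the gripper's body presses on something with over 40 N, if the wrist force passes 120 N, or if a joint passes its speed limit or range.

## Working session

There is one attempt and no reset: what is moved stays moved. The work goes in short steps, Python scripts to look and compute and a tool call to move; the robot and the scene stay as the last step left them, time stands still between calls to the robot, and variables do not carry over. Pictures are saved under pics/ and viewed, about 8 in all and at most 12, crops included, and the job is handed in when it is done.

Besides the shell and the picture viewer there is one more tool, called after "Call:" by a JSON object that holds its "api" and its "payload". send_rows: Moves the arm, as the interface text tells. Its arguments: {"type":"object","properties":{"motion":{"type":"array"}},"required":["motion"]}

```bash
ls; mkdir -p pics
python3 - <<'E'
from plant import r
import cv2,json
for n in("top","side"):
    im=r.get_image(n); cv2.imwrite(f"pics/{n}0.png",im[:,:,::-1])
    c=r.get_calibration(n); print(n,c)
print(r.observe())
E
```

```text
pics
top {'fx': 621.5881697339939, 'fy': 621.5881697339939, 'cx': 326.1801637386644, 'cy': 239.7419479022987, 'R': array([[ 0.02255933, -0.99972974,  0.00561513],
       [-0.99092189, -0.02310444, -0.13243861],
       [ 0.13253255, -0.00257643, -0.9911753 ]]), 't': array([0.07206299, 0.52872623, 1.72514615])}
side {'fx': 448.95601830681494, 'fy': 448.95601830681494, 'cx': 313.5961285339992, 'cy': 239.0548841648533, 'R': array([[-0.98770424, -0.15609493, -0.00864322],
       [-0.07637427,  0.53002802, -0.84453376],
       [ 0.13640858, -0.83348945, -0.53543256]]), 't': array([0.54177068, 0.07098968, 1.06676666])}
{'clock': 0.1, 'joints': array([5.89693053e+01, 2.79045724e+00, 5.59864737e+00, 9.29360247e+01,
       8.35471495e-04, 8.26780209e+01]), 'dq': array([-0.01052389, -0.02131701,  0.19224716,  0.04199673,  0.01048141,
        0.0541759 ]), 'tau': array([ 2.22694354e-03, -3.39851117e+01,  3.20936036e+01,  1.58499816e-02,
       -1.90092928e-04, -1.99732284e-05]), 'ee_pos': array([0.21079711, 0.4801865 , 0.23020085]), 'tool_rot': array([[-9.15601260e-01,  4.02085789e-01, -1.16263715e-03],
       [ 4.02087359e-01,  9.15599328e-01, -1.90432047e-03],
       [ 2.98809591e-04, -2.21107992e-03, -9.99997511e-01]]), 'wrist_force': array([-0.21405165,  0.8265235 , -0.21254554]), 'torque': array([ 0.03051579,  0.00447872, -0.0002635 ]), 'finger_gap': 1.002609271865506}
```

View pics/top0.png

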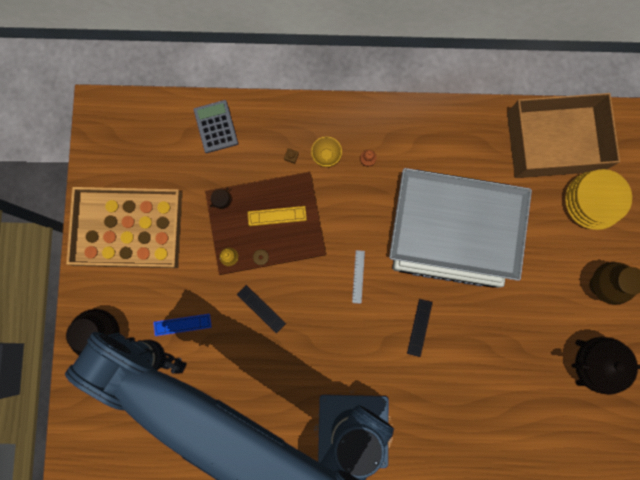

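View pics/side0.png

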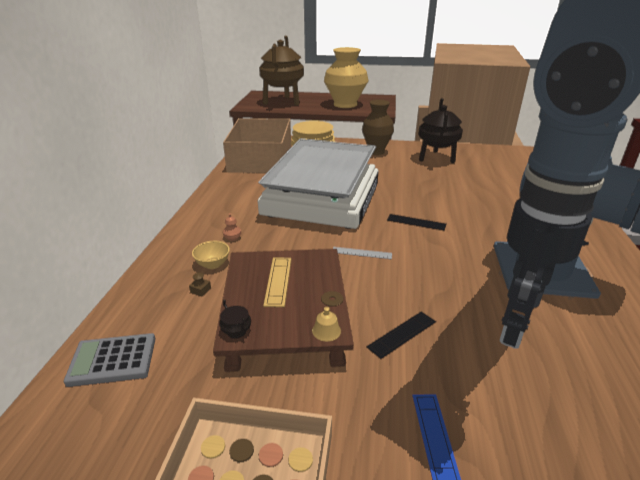

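The top view shows the stand with corners near (206,190), (311,173), (326,256) and (219,274). The brass bar runs from (249,218) to (306,213), and the pan lies around (460,223). I'll enlarge it to get finer positions.

Run:
```python
import cv2,numpy as np
im=cv2.imread("pics/top0.png")
a=cv2.resize(im[165:285,200:335],None,fx=5.9,fy=5,interpolation=cv2.INTER_CUBIC)
cv2.imwrite("pics/c1.png",cv2.resize(im[165:285,200:335],None,fx=5,fy=5,interpolation=cv2.INTER_CUBIC))
```

```text
(no output)
```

View pics/c1.png

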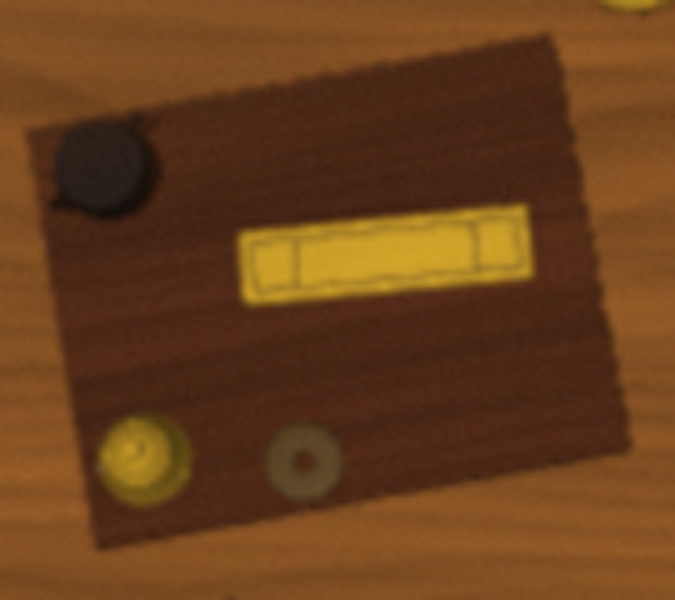

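```bash
cat > h.py <<'E'
import numpy as np
from plant import r
def ray(name,px,z,c=None):
    c=c or r.get_calibration(name); R=c["R"];t=c["t"]
    out=[]
    for u,v in np.atleast_2d(px):
        d=R.T@np.array([(u-c["cx"])/c["fx"],(v-c["cy"])/c["fy"],1]); o=-R.T@t
        out.append(o+d*(z-o[2])/d[2])
    return np.array(out)
E
python3 - <<'E'
from h import *
np.set_printoptions(precision=4,suppress=True)
f=lambda p:np.array([200,165])+(np.array(p)+.5)/5-.5
def rep(n,P):
    print(n,P[:,:2].tolist(),"c",P.mean(0),"sides",[round(float(np.linalg.norm(P[i]-P[i-1])),4) for i in range(4)])
S=ray("top",f([(27,130),(550,36),(631,450),(97,548)]),.072)
B=ray("top",f([(238,230),(529,205),(534,277),(245,305)]),.0745)
P=ray("top",[(403,170),(530,186),(520,278),(391,262)],.126)
rep("S",S);rep("B",B);rep("P",P)
e=S[[1,2]].mean(0);d=S[1]-S[2];print("edge mid",e,"edge dir",np.degrees(np.arctan2(d[1],d[0])))
o=B[1]-B[0];o2=B[2]-B[3];print("bar dir",[np.degrees(np.arctan2(x[1],x[0])) for x in(o,o2)])
o=P[1]-P[0];print("pan y dir",np.degrees(np.arctan2(o[1],o[0])))
s=ray("top",[f((105,165)),f((145,460)),f((305,461))],.1);print(s)
print(r.get_calibration("wrist"))
E
```

```text
S [[0.6527640156163526, 0.4263689301501426], [0.7136085587802692, 0.13522854050111305], [0.48055545442287684, 0.08438136655165923], [0.41959105869319857, 0.3766169534185105]] c [0.5666 0.2556 0.072 ] sides [0.2384, 0.2974, 0.2385, 0.2985]
B [[0.5983234877464543, 0.3058550431153015], [0.6162862153909165, 0.1443457877187874], [0.5756983128661293, 0.1404708531459274], [0.5561990658310463, 0.3003121853249518]] c [0.5866 0.2227 0.0745] sides [0.0425, 0.1625, 0.0408, 0.161]
P [[0.7114481804980594, -0.12067382509626547], [0.675145266355091, -0.46658657498602335], [0.4239083010699719, -0.4346339920885694], [0.45879845640697803, -0.0901452951527401]] c [ 0.5673 -0.278   0.126 ] sides [0.2545, 0.3478, 0.2533, 0.3463]
edge mid [0.5971 0.1098 0.072 ] edge dir 12.30783368617431
bar dir [np.float64(-83.65376178566599), np.float64(-83.04478147286355)]
pan y dir -95.99115634185294
[[0.6283 0.3771 0.1   ]
 [0.4659 0.348  0.1   ]
 [0.4674 0.2613 0.1   ]]
{'fx': 371.64829954431775, 'fy': 371.64829954431775, 'cx': 321.7961037588392, 'cy': 240.3573698896576, 'R': array([[ 0.4009,  0.9161, -0.0032],
       [ 0.8722, -0.3806,  0.3073],
       [ 0.2803, -0.126 , -0.9516]]), 't': array([-0.5237, -0.0407,  0.381 ])}
```

Call:
{"api": "send_rows", "payload": {"motion": [[[2.5, -1.77, 0], [0, 0, -0.0634], 0], [[2.5, -1.77, 0], [0, 0, -0.0634], 0], [[2.5, -1.77, 0], [0, 0, -0.0634], 0], [[2.5, -1.77, 0], [0, 0, -0.0634], 0], [[2.5, -1.77, 0], [0, 0, -0.0634], 0]]}}

```text
clock: 0.52
ee_pos: [0.3368, 0.3911, 0.2307]
tool_rot: [[-0.743, 0.669, -0.001], [0.669, 0.743, -0.001], [0.0, -0.001, -1.0]]
wrist_force: [0.3, 0.4, 0.6]
finger_gap: 0.302
```

Call:
{"api": "send_rows", "payload": {"motion": [[[2.5, -1.77, 0], [0, 0, -0.0634], 0], [[2.5, -1.77, 0], [0, 0, -0.0634], 0], [[2.5, -1.77, 0], [0, 0, -0.0634], 0], [[2.5, -1.77, 0], [0, 0, -0.0634], 0], [[2.5, -1.77, 0], [0, 0, -0.0634], 0]]}}

```text
clock: 0.93
ee_pos: [0.4619, 0.3025, 0.2307]
tool_rot: [[-0.497, 0.868, -0.001], [0.868, 0.497, -0.0], [0.0, -0.001, -1.0]]
wrist_force: [-0.3, 0.8, 0.8]
finger_gap: -0.0
```

Call:
{"api": "send_rows", "payload": {"motion": [[[2.5, -1.77, 0], [0, 0, -0.0634], 0], [[2.5, -1.77, 0], [0, 0, -0.0634], 0], [[2.5, -1.77, 0], [0, 0, -0.0634], 0], [[2.5, -1.77, 0], [0, 0, -0.0634], 0], [[2.5, -1.77, 0], [0, 0, -0.0634], 0]]}}

```text
clock: 1.35
ee_pos: [0.5869, 0.214, 0.2305]
tool_rot: [[-0.201, 0.98, -0.001], [0.98, 0.201, -0.0], [0.0, -0.001, -1.0]]
wrist_force: [0.3, 1.0, 0.7]
finger_gap: -0.002
```

Call:
{"api": "send_rows", "payload": {"motion": [[[0, 0, -2], [0, 0, 0], 0], [[0, 0, -2], [0, 0, 0], 0], [[0, 0, -2], [0, 0, 0], 0], [[0, 0, 0], [0, 0, 0], 0], [[0, 0, 0], [0, 0, 0], 0]]}}

```text
clock: 1.77
ee_pos: [0.5846, 0.2147, 0.169]
tool_rot: [[-0.204, 0.979, -0.005], [0.979, 0.204, -0.001], [-0.0, -0.005, -1.0]]
wrist_force: [0.2, -0.1, 0.7]
finger_gap: 0.003
```

```bash
cat >> h.py <<'E'
def wray(px,z,c):
    R=c["R"];t=c["t"];o=-R.T@t;out=[]
    for u,v in np.atleast_2d(px):
        x=np.array([u-c["cx"],v-c["cy"]])/c["fx"];th=np.hypot(*x)
        d=R.T@np.append(x/max(th,1e-9)*np.sin(th),np.cos(th)); out.append(o+d*(z-o[2])/d[2])
    return np.array(out)
def wproj(X,c):
    p=c["R"]@np.asarray(X)+c["t"]; th=np.arctan2(np.hypot(p[0],p[1]),p[2])
    return np.array([c["cx"],c["cy"]])+c["fx"]*th*p[:2]/np.hypot(p[0],p[1])
E
python3 - <<'E'
from h import *; import cv2,pickle
o=r.observe();c=r.get_calibration("wrist");im=r.get_image("wrist")
pickle.dump((o,c),open("w1.pkl","wb"));cv2.imwrite("pics/w1.png",im[:,:,::-1])
print(o["ee_pos"],"tcp px",wproj(o["ee_pos"],c),"press pt px",wproj((.5875,.2148,.0745),c))
for q in [(.5983,.3059),(.6163,.1443),(.5757,.1405),(.5562,.3003)]: print(wproj((*q,.0745),c))
E
```

```text
[0.58458711 0.21470617 0.16900727] tcp px [322.25457784 311.20189568] press pt px [327.07859515 243.80921703]
[373.90265447 113.03767547]
[344.64620001 337.91010568]
[290.77643904 332.52989675]
[306.67830073 107.33454692]
```

View pics/w1.png

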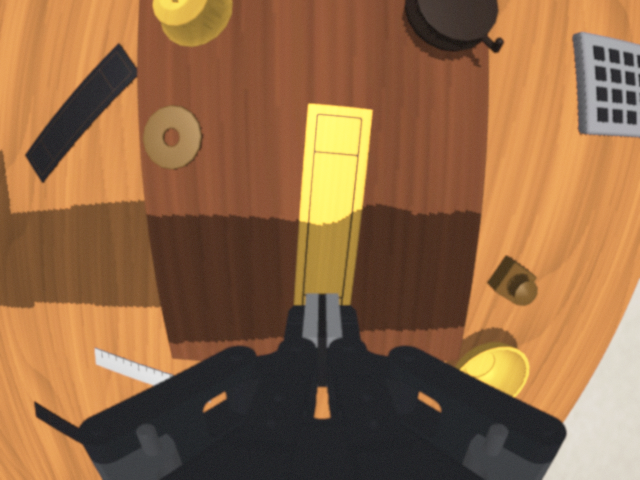

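The wrist view agrees with the top-view estimate. The bar's far corners are at (309,104) and (372,110), within 3 px of prediction, and the fingertips are over the bar's front half.

Call:
{"api": "send_rows", "payload": {"motion": [[[0.1, 0, -2.4], [0, 0, 0], 0], [[0.1, 0, -2.4], [0, 0, 0], 0], [[0.1, 0, -2.0], [0, 0, 0], 0], [[0, 0, -1.3], [0, 0, 0], 0], [[0, 0, -0.5], [0, 0, 0], 0]]}}

```text
clock: 2.23
ee_pos: [0.5884, 0.2152, 0.0842]
tool_rot: [[-0.205, 0.979, -0.002], [0.979, 0.205, -0.0], [-0.0, -0.002, -1.0]]
wrist_force: [-0.7, 0.1, -0.3]
finger_gap: 0.002
```

Call:
{"api": "send_rows", "payload": {"motion": [[[0, 0, 0], [0, 0, 0], 0], [[0, 0, 0], [0, 0, 0], 0], [[0, 0, 0], [0, 0, 0], 0]]}}

```text
clock: 2.48
ee_pos: [0.5904, 0.2156, 0.0876]
tool_rot: [[-0.205, 0.979, 0.003], [0.979, 0.205, 0.001], [0.0, 0.004, -1.0]]
wrist_force: [-0.1, 0.1, 1.2]
finger_gap: -0.004
```

Call:
{"api": "send_rows", "payload": {"motion": [[[0, 0, -0.05], [0, 0, 0], 0], [[0, 0, -0.05], [0, 0, 0], 0], [[0, 0, -0.05], [0, 0, 0], 0], [[0, 0, -0.05], [0, 0, 0], 0], [[0, 0, -0.05], [0, 0, 0], 0]]}}

```text
clock: 2.9
ee_pos: [0.5892, 0.2152, 0.0829]
tool_rot: [[-0.205, 0.979, 0.0], [0.979, 0.205, 0.0], [0.0, 0.0, -1.0]]
wrist_force: [0.2, 0.7, 0.1]
finger_gap: -0.003
```

Call:
{"api": "send_rows", "payload": {"motion": [[[-0.05, 0, -0.05], [0, 0, 0], 0], [[-0.05, 0, -0.05], [0, 0, 0], 0], [[-0.05, 0, -0.05], [0, 0, 0], 0], [[0, 0, -0.05], [0, 0, 0], 0], [[0, 0, -0.05], [0, 0, 0], 0]]}}

```text
clock: 3.32
ee_pos: [0.5875, 0.2152, 0.0802]
tool_rot: [[-0.205, 0.979, -0.0], [0.979, 0.205, -0.0], [-0.0, -0.0, -1.0]]
wrist_force: [-0.2, -1.1, 0.0]
finger_gap: -0.001
```

Call:
{"api": "send_rows", "payload": {"motion": [[[0, 0, -0.033], [0, 0, 0], 0], [[0, 0, -0.033], [0, 0, 0], 0], [[0, 0, -0.033], [0, 0, 0], 0], [[0, 0, -0.033], [0, 0, 0], 0], [[0, 0, -0.033], [0, 0, 0], 0]]}}

```text
clock: 3.73
ee_pos: [0.5876, 0.2152, 0.0786]
tool_rot: [[-0.204, 0.979, 0.0], [0.979, 0.204, -0.0], [-0.0, 0.0, -1.0]]
wrist_force: [-0.1, 0.9, -0.3]
finger_gap: 0.001
```

Call:
{"api": "send_rows", "payload": {"motion": [[[0, 0, -0.033], [0, 0, 0], 0], [[0, 0, -0.033], [0, 0, 0], 0], [[0, 0, -0.033], [0, 0, 0], 0], [[0, 0, -0.033], [0, 0, 0], 0], [[0, 0, -0.033], [0, 0, 0], 0]]}}

```text
clock: 4.15
ee_pos: [0.5876, 0.2152, 0.077]
tool_rot: [[-0.205, 0.979, -0.0], [0.979, 0.205, 0.0], [0.0, -0.0, -1.0]]
wrist_force: [0.1, 0.4, -0.4]
finger_gap: 0.001
```

Call:
{"api": "send_rows", "payload": {"motion": [[[0, 0, -0.033], [0, 0, 0], 0], [[0, 0, -0.033], [0, 0, 0], 0], [[0, 0, -0.033], [0, 0, 0], 0]]}}

```text
clock: 4.4
ee_pos: [0.5876, 0.2152, 0.076]
tool_rot: [[-0.205, 0.979, 0.0], [0.979, 0.205, -0.0], [-0.0, 0.0, -1.0]]
wrist_force: [0.1, -0.4, -0.2]
finger_gap: 0.004
```

Call:
{"api": "send_rows", "payload": {"motion": [[[0, 0, -0.03], [0, 0, 0], 0], [[0, 0, -0.03], [0, 0, 0], 0], [[0, 0, -0.03], [0, 0, 0], 0]]}}

```text
clock: 4.65
ee_pos: [0.5876, 0.2152, 0.0751]
tool_rot: [[-0.205, 0.979, 0.0], [0.979, 0.205, 0.0], [0.0, 0.0, -1.0]]
wrist_force: [-0.7, 0.6, -0.1]
finger_gap: 0.004
```

Call:
{"api": "send_rows", "payload": {"motion": [[[0, 0, -0.03], [0, 0, 0], 0]]}}

```text
clock: 4.73
ee_pos: [0.5876, 0.2152, 0.0748]
tool_rot: [[-0.205, 0.979, 0.0], [0.979, 0.205, -0.0], [-0.0, 0.0, -1.0]]
wrist_force: [0.3, -0.2, 0.2]
finger_gap: -0.002
```

Call:
{"api": "send_rows", "payload": {"motion": [[[0, 0, -0.03], [0, 0, 0], 0]]}}

```text
clock: 4.82
ee_pos: [0.5876, 0.2152, 0.0746]
tool_rot: [[-0.205, 0.979, 0.0], [0.979, 0.205, 0.0], [-0.0, 0.0, -1.0]]
wrist_force: [-0.3, 0.4, 1.8]
finger_gap: 0.001
```

Call:
{"api": "send_rows", "payload": {"motion": [[[0, 0, -0.02], [0, 0, 0], 0]]}}

```text
clock: 4.9
ee_pos: [0.5876, 0.2152, 0.0746]
tool_rot: [[-0.205, 0.979, 0.0], [0.979, 0.205, 0.0], [0.0, 0.0, -1.0]]
wrist_force: [-1.6, 0.4, 1.4]
finger_gap: 0.002
```

Call:
{"api": "send_rows", "payload": {"motion": [[[0, 0, 0], [0, 0, 0], 0]]}}

```text
clock: 4.98
ee_pos: [0.5876, 0.2152, 0.0746]
tool_rot: [[-0.205, 0.979, 0.0], [0.979, 0.205, 0.0], [-0.0, 0.0, -1.0]]
wrist_force: [-0.7, 1.1, 1.4]
finger_gap: -0.003
```

Call:
{"api": "send_rows", "payload": {"motion": [[[0, 0, -0.01], [0, 0, 0], 0], [[0, 0, 0], [0, 0, 0], 0]]}}

```text
clock: 5.15
ee_pos: [0.5876, 0.2152, 0.0746]
tool_rot: [[-0.205, 0.979, 0.0], [0.979, 0.205, 0.0], [-0.0, 0.0, -1.0]]
wrist_force: [-1.2, -0.4, 2.3]
finger_gap: 0.004
```

Call:
{"api": "send_rows", "payload": {"motion": [[[0, 0, -0.02], [0, 0, 0], 0], [[0, 0, 0], [0, 0, 0], 0]]}}

```text
clock: 5.32
ee_pos: [0.5877, 0.2152, 0.0746]
tool_rot: [[-0.205, 0.979, 0.0], [0.979, 0.205, 0.0], [-0.0, 0.0, -1.0]]
wrist_force: [-2.0, -0.5, 4.7]
finger_gap: 0.001
```

Call:
{"api": "send_rows", "payload": {"motion": [[[0, 0, -0.02], [0, 0, 0], 0], [[0, 0, 0], [0, 0, 0], 0]]}}

```text
clock: 5.48
ee_pos: [0.5877, 0.2152, 0.0746]
tool_rot: [[-0.205, 0.979, 0.001], [0.979, 0.205, 0.0], [-0.0, 0.001, -1.0]]
wrist_force: [-3.0, -1.0, 5.2]
finger_gap: -0.005
```

Call:
{"api": "send_rows", "payload": {"motion": [[[0, 0, -0.02], [0, 0, 0], 0], [[0, 0, 0], [0, 0, 0], 0]]}}

```text
clock: 5.65
ee_pos: [0.5877, 0.2152, 0.0746]
tool_rot: [[-0.205, 0.979, 0.001], [0.979, 0.205, 0.0], [-0.0, 0.001, -1.0]]
wrist_force: [-2.8, -0.3, 5.3]
finger_gap: -0.0
```

Call:
{"api": "send_rows", "payload": {"motion": [[[0.01, -0.05, -0.01], [0, 0, 0], 0], [[0.02, -0.1, 0], [0, 0, 0], 0], [[0.03, -0.15, 0], [0, 0, 0], 0]]}}

```text
clock: 5.9
ee_pos: [0.5886, 0.2138, 0.0746]
tool_rot: [[-0.205, 0.979, 0.001], [0.979, 0.205, 0.003], [0.003, 0.002, -1.0]]
wrist_force: [-1.1, 1.3, 4.6]
finger_gap: -0.001
```

Call:
{"api": "send_rows", "payload": {"motion": [[[0.04, -0.19, 0], [0, 0, 0], 0], [[0.04, -0.19, 0], [0, 0, 0], 0], [[0.04, -0.19, 0], [0, 0, 0], 0]]}}

```text
clock: 6.15
ee_pos: [0.5903, 0.2078, 0.0746]
tool_rot: [[-0.205, 0.979, 0.002], [0.979, 0.205, 0.003], [0.002, 0.003, -1.0]]
wrist_force: [-0.9, 3.4, 4.6]
finger_gap: -0.001
```

Call:
{"api": "send_rows", "payload": {"motion": [[[0.04, -0.19, -0.01], [0, 0, 0], 0], [[0.04, -0.19, -0.01], [0, 0, 0], 0], [[0.04, -0.19, 0], [0, 0, 0], 0], [[0.04, -0.19, 0], [0, 0, 0], 0], [[0.04, -0.19, 0], [0, 0, 0], 0]]}}

```text
clock: 6.57
ee_pos: [0.5925, 0.1983, 0.0746]
tool_rot: [[-0.205, 0.979, 0.003], [0.979, 0.205, 0.003], [0.003, 0.003, -1.0]]
wrist_force: [-1.1, 3.6, 5.2]
finger_gap: -0.005
```

```bash
cat > far.py <<'E'
from h import *; import cv2,sys,pickle
def far(im,c):
    hsv=cv2.cvtColor(im,cv2.COLOR_RGB2HSV)
    m=cv2.inRange(hsv,(22,120,50),(34,255,255)); m[:, :240]=0; m[:,400:]=0; m[400:]=0
    m=cv2.morphologyEx(m,cv2.MORPH_CLOSE,np.ones((7,7)))
    n,l,s,_=cv2.connectedComponentsWithStats(m); k=1+np.argmax(s[1:,4]); 
    pts=np.argwhere(l==k)[:,::-1]
    return wray(pts[::3],.0745,c),s[k]
if __name__=="__main__":
    o=r.observe();c=r.get_calibration("wrist");im=r.get_image("wrist")
    cv2.imwrite(f"pics/{sys.argv[1]}.png",im[:,:,::-1]);pickle.dump((o,c),open(sys.argv[1]+".pkl","wb"))
    W,s=far(im,c);print(s)
    n=np.array([.205,-.979]);a=W[:,:2]@n;q=W[:,:2]@np.array([.979,.205]);e=np.array([.5971,.1098])@n
    lo=np.percentile(a,.5);print("far end->edge mm",1e3*(lo-e),"overhang",1e3*(lo-e)+160)
    for d in(.02,.04,.06,.08):
        b=abs(a-lo-d)<.003
        if b.sum()>20:print(d,"mid lateral",1e3*(q[b].min()+q[b].max())/2,"w",1e3*np.ptp(q[b]))
    print("tcp lateral",1e3*o["ee_pos"][:2]@np.array([.979,.205]),"tcp-edge",1e3*(o["ee_pos"][:2]@n-e),o["wrist_force"])
E
python3 far.py w2
python3 - <<'E'
from far import *
o,c=pickle.load(open("w1.pkl","rb"));W,s=far(cv2.imread("pics/w1.png")[:,:,::-1].copy(),c)
n=np.array([.205,-.979]);a=W[:,:2]@n;e=np.array([.5971,.1098])@n;print("before",1e3*(np.percentile(a,.5)-e),s)
E
```

```text
[  279    90   115   183 16722]
far end->edge mm -178.5650094111418 overhang -18.5650094111418
0.02 mid lateral 626.2733431271781 w 40.11107888078891
0.04 mid lateral 624.8055636105531 w 40.24520703658296
0.06 mid lateral 623.3140735485599 w 40.08575259191605
tcp lateral 620.6958303144277 tcp-edge -87.63569178221485 [-1.11807711  3.59444382  5.23592873]
before -195.73506459838015 [ 300  104   72  123 7133]
```

Call:
{"api": "send_rows", "payload": {"motion": [[[0.04, -0.19, -0.01], [0, 0, 0], 0], [[0.04, -0.19, 0], [0, 0, 0], 0], [[0.04, -0.19, 0], [0, 0, 0], 0], [[0.04, -0.19, 0], [0, 0, 0], 0], [[0.04, -0.19, 0], [0, 0, 0], 0]]}}

```text
clock: 7.03
ee_pos: [0.5945, 0.1889, 0.0746]
tool_rot: [[-0.205, 0.979, 0.003], [0.979, 0.205, 0.003], [0.003, 0.004, -1.0]]
wrist_force: [-0.8, 3.8, 5.8]
finger_gap: 0.002
```

Call:
{"api": "send_rows", "payload": {"motion": [[[0.04, -0.19, 0], [0, 0, 0], 0], [[0.04, -0.19, 0], [0, 0, 0], 0], [[0.04, -0.19, 0], [0, 0, 0], 0], [[0.04, -0.19, 0], [0, 0, 0], 0], [[0.04, -0.19, 0], [0, 0, 0], 0]]}}

```text
clock: 7.45
ee_pos: [0.5965, 0.1794, 0.0746]
tool_rot: [[-0.205, 0.979, 0.003], [0.979, 0.205, 0.003], [0.003, 0.004, -1.0]]
wrist_force: [-0.6, 3.5, 5.5]
finger_gap: -0.001
```

Call:
{"api": "send_rows", "payload": {"motion": [[[0.04, -0.19, 0], [0, 0, 0], 0], [[0.04, -0.19, 0], [0, 0, 0], 0], [[0.04, -0.19, 0], [0, 0, 0], 0], [[0.04, -0.19, 0], [0, 0, 0], 0], [[0.04, -0.19, 0], [0, 0, 0], 0]]}}

```text
clock: 7.87
ee_pos: [0.5986, 0.1698, 0.0746]
tool_rot: [[-0.205, 0.979, 0.003], [0.979, 0.205, 0.003], [0.002, 0.004, -1.0]]
wrist_force: [-1.0, 2.5, 5.5]
finger_gap: 0.002
```

```bash
python3 far.py w3
```

```text
[  279    90   115   173 16404]
far end->edge mm -149.4463081028942 overhang 10.553691897105807
0.02 mid lateral 626.3559171705743 w 40.07005458518886
0.04 mid lateral 624.7057055032717 w 39.85786664171398
0.06 mid lateral 623.2493985951513 w 39.736742306051845
tcp lateral 620.8082735369717 tcp-edge -58.48773940506725 [-0.97369689  2.48339855  5.5374828 ]
```

Call:
{"api": "send_rows", "payload": {"motion": [[[0.04, -0.19, 0], [0, 0, 0], 0], [[0.04, -0.19, 0], [0, 0, 0], 0], [[0.04, -0.19, 0], [0, 0, 0], 0], [[0.04, -0.19, 0], [0, 0, 0], 0], [[0.04, -0.19, 0], [0, 0, 0], 0]]}}

```text
clock: 8.33
ee_pos: [0.6005, 0.1603, 0.0746]
tool_rot: [[-0.205, 0.979, 0.003], [0.979, 0.205, 0.003], [0.002, 0.004, -1.0]]
wrist_force: [-0.8, 3.7, 5.8]
finger_gap: -0.003
```

Call:
{"api": "send_rows", "payload": {"motion": [[[0.04, -0.19, 0], [0, 0, 0], 0], [[0.04, -0.19, 0], [0, 0, 0], 0], [[0.04, -0.19, 0], [0, 0, 0], 0], [[0.04, -0.19, 0], [0, 0, 0], 0], [[0.04, -0.19, 0], [0, 0, 0], 0]]}}

```text
clock: 8.75
ee_pos: [0.6025, 0.1508, 0.0746]
tool_rot: [[-0.205, 0.979, 0.003], [0.979, 0.205, 0.003], [0.002, 0.004, -1.0]]
wrist_force: [-0.6, 3.6, 5.1]
finger_gap: 0.0
```

Call:
{"api": "send_rows", "payload": {"motion": [[[0.04, -0.19, 0], [0, 0, 0], 0], [[0.04, -0.19, 0], [0, 0, 0], 0], [[0.04, -0.19, 0], [0, 0, 0], 0], [[0.04, -0.19, 0], [0, 0, 0], 0], [[0.04, -0.19, 0], [0, 0, 0], 0]]}}

```text
clock: 9.17
ee_pos: [0.6045, 0.1413, 0.0746]
tool_rot: [[-0.205, 0.979, 0.003], [0.979, 0.205, 0.003], [0.002, 0.004, -1.0]]
wrist_force: [0.2, 3.0, 5.7]
finger_gap: -0.004
```

Call:
{"api": "send_rows", "payload": {"motion": [[[0.04, -0.19, 0], [0, 0, 0], 0], [[0.04, -0.19, 0], [0, 0, 0], 0], [[0.04, -0.19, 0], [0, 0, 0], 0], [[0.04, -0.19, 0], [0, 0, 0], 0], [[0.02, -0.1, 0], [0, 0, 0], 0]]}}

```text
clock: 9.58
ee_pos: [0.6063, 0.1325, 0.0746]
tool_rot: [[-0.205, 0.979, 0.003], [0.979, 0.205, 0.003], [0.002, 0.003, -1.0]]
wrist_force: [-0.3, 3.1, 6.0]
finger_gap: 0.005
```

```bash
python3 far.py w4
```

```text
[  280    90   114   162 15810]
far end->edge mm -111.3651129745846 overhang 48.634887025415395
0.02 mid lateral 626.3961998782161 w 40.09924114481844
0.04 mid lateral 624.713073710472 w 39.858056374893145
0.06 mid lateral 623.342879367996 w 39.67233895074418
tcp lateral 620.7860913757945 tcp-edge -20.368544564755627 [-0.27551706  3.12270557  5.98016087]
```

Call:
{"api": "send_rows", "payload": {"motion": [[[0.04, -0.19, 0], [0, 0, 0], 0], [[0.03, -0.15, 0], [0, 0, 0], 0], [[0.01, -0.05, 0], [0, 0, 0], 0], [[0, 0, 0], [0, 0, 0], 0]]}}

```text
clock: 9.97
ee_pos: [0.6072, 0.1286, 0.0746]
tool_rot: [[-0.205, 0.979, 0.003], [0.979, 0.205, 0.003], [0.002, 0.004, -1.0]]
wrist_force: [-0.2, 3.1, 5.7]
finger_gap: 0.004
```

Call:
{"api": "send_rows", "payload": {"motion": [[[0, 0.03, 0.03], [0, 0, 0], 0], [[0, 0.02, 0.03], [0, 0, 0], 0], [[0, 0, 0.04], [0, 0, 0], 0], [[0, 0, 0.05], [0, 0, 0], 0], [[0, 0, 0.1], [0, 0, 0], 0]]}}

```text
clock: 10.38
ee_pos: [0.6053, 0.1273, 0.0747]
tool_rot: [[-0.204, 0.979, -0.002], [0.979, 0.204, -0.002], [-0.001, -0.002, -1.0]]
wrist_force: [-1.2, -0.1, -0.4]
finger_gap: 0.001
```

Call:
{"api": "send_rows", "payload": {"motion": [[[0, 0, 0.5], [0, 0, -0.02], 0], [[0, 0, 0.8], [0, 0, -0.02], 0.3], [[0, 0, 0.8], [0, 0, -0.02], 0.47], [[0, 0, 0.5], [0, 0, -0.017], 0.47], [[0, 0, 0], [0, 0, 0], 0.47]]}}

```text
clock: 10.8
ee_pos: [0.6073, 0.128, 0.1041]
tool_rot: [[-0.127, 0.992, 0.004], [0.992, 0.127, 0.0], [-0.0, 0.004, -1.0]]
wrist_force: [-0.3, -0.1, 0.4]
finger_gap: 0.469
```

Call:
{"api": "send_rows", "payload": {"motion": [[[0, 0, 0], [0, 0, 0], 0.47], [[0, 0, 0], [0, 0, 0], 0.47], [[0, 0, 0], [0, 0, 0], 0.47]]}}

```text
clock: 11.05
ee_pos: [0.6057, 0.1279, 0.1013]
tool_rot: [[-0.129, 0.992, -0.001], [0.992, 0.129, -0.0], [-0.0, -0.001, -1.0]]
wrist_force: [-0.7, 0.1, 0.0]
finger_gap: 0.469
```

```bash
python3 far.py w5
python3 - <<'E'
import cv2,numpy as np,pickle
from h import *
a=cv2.imread("pics/w4.png")[220:380,220:420];b=cv2.imread("pics/w5.png")[220:380,220:420]
cv2.imwrite("pics/c2.png",cv2.resize(np.hstack([a,b]),None,fx=2,fy=2,interpolation=cv2.INTER_CUBIC))
for n in("w4","w5"):
    o,c=pickle.load(open(n+".pkl","rb"));R=o["tool_rot"];p=o["ee_pos"]
    print(n,p,o["finger_gap"])
    for y in(0,.02,-.02):
      for z in (0,-.002,-.004,-.006,-.013):
        print(y,z,[ (wproj(p+R@np.array([x,y,z]),c)-[220,220]).round(1).tolist() for x in(.011,-.011)])
E
```

```text
[  282    97    90   137 11602]
far end->edge mm -107.20137367302856 overhang 52.798626326971444
0.02 mid lateral 626.2728907906331 w 40.45108047668744
0.04 mid lateral 624.4155698537442 w 39.73893376174431
0.06 mid lateral 623.1964386141658 w 39.61665853946816
tcp lateral 619.1972436829072 tcp-edge -15.979566967440284 [-0.68723953  0.11052632  0.00613692]
w4 [0.60634829 0.13254203 0.0745873 ] 0.005342414063777455
0 0 [[102.3, 68.6], [102.2, 112.4]]
0 -0.002 [[102.3, 70.6], [102.2, 114.7]]
0 -0.004 [[102.3, 72.7], [102.2, 117.2]]
0 -0.006 [[102.3, 74.8], [102.2, 119.6]]
0 -0.013 [[102.3, 82.7], [102.2, 128.6]]
0.02 0 [[149.1, 68.4], [146.4, 112.0]]
0.02 -0.002 [[149.6, 70.4], [146.9, 114.3]]
0.02 -0.004 [[150.2, 72.5], [147.3, 116.7]]
0.02 -0.006 [[150.8, 74.6], [147.8, 119.2]]
0.02 -0.013 [[152.9, 82.4], [149.6, 128.1]]
-0.02 0 [[55.5, 68.3], [58.0, 111.9]]
-0.02 -0.002 [[55.0, 70.3], [57.5, 114.3]]
-0.02 -0.004 [[54.4, 72.4], [57.0, 116.6]]
-0.02 -0.006 [[53.8, 74.5], [56.6, 119.1]]
-0.02 -0.013 [[51.8, 82.3], [54.8, 128.0]]
w5 [0.60569285 0.12792166 0.1012802 ] 0.46899218746425164
0 0 [[102.4, 68.6], [102.3, 112.4]]
0 -0.002 [[102.4, 70.6], [102.3, 114.7]]
0 -0.004 [[102.4, 72.7], [102.3, 117.1]]
0 -0.006 [[102.4, 74.8], [102.3, 119.6]]
0 -0.013 [[102.4, 82.7], [102.3, 128.6]]
0.02 0 [[149.2, 68.4], [146.5, 112.0]]
0.02 -0.002 [[149.7, 70.4], [147.0, 114.3]]
0.02 -0.004 [[150.3, 72.4], [147.4, 116.7]]
0.02 -0.006 [[150.9, 74.6], [147.9, 119.1]]
0.02 -0.013 [[153.0, 82.3], [149.7, 128.1]]
-0.02 0 [[55.6, 68.3], [58.1, 111.9]]
-0.02 -0.002 [[55.0, 70.3], [57.6, 114.2]]
-0.02 -0.004 [[54.5, 72.3], [57.1, 116.6]]
-0.02 -0.006 [[53.9, 74.5], [56.6, 119.1]]
-0.02 -0.013 [[51.9, 82.2], [54.9, 128.0]]
```

View pics/c2.png

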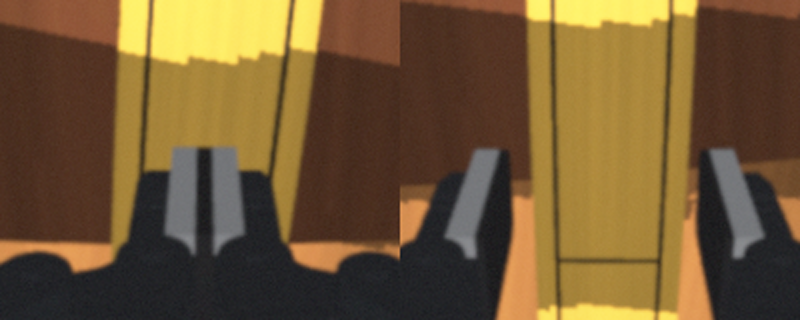

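The edge shows at about row 240 of the left crop. The bar lies flat with roughly 53 mm of overhang. The fingertips retract only about 1 mm at a 40 mm opening.

Call:
{"api": "send_rows", "payload": {"motion": [[[0.1, -0.8, 0], [0, 0, 0], 0.7], [[0.15, -1.0, 0], [0, 0, 0], 0.7], [[0.15, -1.0, 0], [0, 0, 0], 0.7], [[0.1, -0.8, 0], [0, 0, 0], 0.7], [[0.1, -0.5, 0], [0, 0, 0], 0.7]]}}

```text
clock: 11.52
ee_pos: [0.6122, 0.0851, 0.1017]
tool_rot: [[-0.127, 0.992, -0.0], [0.992, 0.127, -0.0], [-0.0, -0.0, -1.0]]
wrist_force: [-0.7, 1.2, 0.6]
finger_gap: 0.703
```

Call:
{"api": "send_rows", "payload": {"motion": [[[0, 0, -0.5], [0, 0, 0], 0.7], [[0, 0, -0.5], [0, 0, 0], 0.7], [[0, 0, -0.5], [0, 0, 0], 0.7], [[0, 0, -0.3], [0, 0, 0], 0.7], [[0, 0, 0], [0, 0, 0], 0.7]]}}

```text
clock: 11.93
ee_pos: [0.6109, 0.0874, 0.082]
tool_rot: [[-0.129, 0.992, -0.003], [0.992, 0.129, 0.0], [0.0, -0.003, -1.0]]
wrist_force: [-0.3, 0.1, 0.1]
finger_gap: 0.7
```

Call:
{"api": "send_rows", "payload": {"motion": [[[0, 0, 0], [0, 0, 0], 0.7], [[0, 0, 0], [0, 0, 0], 0.7], [[0, 0, 0], [0, 0, 0], 0.7]]}}

```text
clock: 12.18
ee_pos: [0.6122, 0.0873, 0.0841]
tool_rot: [[-0.129, 0.992, 0.001], [0.992, 0.129, 0.0], [-0.0, 0.001, -1.0]]
wrist_force: [0.1, -0.4, -0.6]
finger_gap: 0.704
```

```bash
python3 far.py w6 ; python3 -c "
import cv2;b=cv2.imread('pics/w6.png')[150:400,180:460];cv2.imwrite('pics/c3.png',cv2.resize(b,None,fx=2,fy=2))"
```

```text
[  274     0   100   234 22351]
far end->edge mm -106.3099747204907 overhang 53.6900252795093
0.02 mid lateral 626.0428031906287 w 39.94625387015183
0.04 mid lateral 624.4292318334719 w 39.33523103036496
0.06 mid lateral 622.7769373054681 w 39.86382050165849
0.08 mid lateral 620.8651196010144 w 39.557300815601046
tcp lateral 617.2353631008383 tcp-edge 25.16641677648482 [ 0.1194641  -0.38375491 -0.59869566]
```

View pics/c3.png

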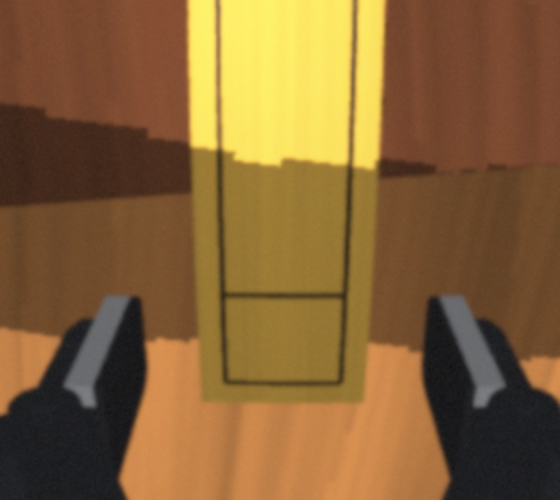

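Both fingers sit symmetrically astride the overhanging end: the bar spans x 200–372 between pads at 145 and 425, and the end is at crop row 400. I'll lower to tip depth.

Call:
{"api": "send_rows", "payload": {"motion": [[[-0.02, 0, -0.3], [0, 0, 0], 0.7], [[-0.02, 0, -0.3], [0, 0, 0], 0.7], [[0, 0, -0.3], [0, 0, 0], 0.7], [[0, 0, -0.2], [0, 0, 0], 0.65], [[0, 0, -0.15], [0, 0, 0], 0.6]]}}

```text
clock: 12.65
ee_pos: [0.6112, 0.0869, 0.0705]
tool_rot: [[-0.129, 0.992, -0.001], [0.992, 0.129, -0.0], [0.0, -0.001, -1.0]]
wrist_force: [0.2, -0.9, 0.6]
finger_gap: 0.6
```

Call:
{"api": "send_rows", "payload": {"motion": [[[0, 0, -0.1], [0, 0, 0], 0.6], [[0, 0, 0], [0, 0, 0], 0.6], [[0, 0, 0], [0, 0, 0], 0.6], [[0, 0, 0], [0, 0, 0], 0.6], [[0, 0, 0], [0, 0, 0], 0.6]]}}

```text
clock: 13.07
ee_pos: [0.6118, 0.087, 0.0705]
tool_rot: [[-0.129, 0.992, 0.0], [0.992, 0.129, -0.0], [-0.0, 0.0, -1.0]]
wrist_force: [-0.1, 0.4, -1.2]
finger_gap: 0.6
```

Call:
{"api": "send_rows", "payload": {"motion": [[[0, 0, -0.08], [0, 0, 0], 0.55], [[0, 0, -0.07], [0, 0, 0], 0.52], [[0, 0, 0], [0, 0, 0], 0.5], [[0, 0, 0], [0, 0, 0], 0.5]]}}

```text
clock: 13.4
ee_pos: [0.6116, 0.087, 0.0686]
tool_rot: [[-0.129, 0.992, -0.0], [0.992, 0.129, -0.0], [-0.0, -0.0, -1.0]]
wrist_force: [-0.2, 0.1, -0.7]
finger_gap: 0.501
```

Call:
{"api": "send_rows", "payload": {"motion": [[[0, 0, 0], [0, 0, 0], 0.48], [[0, 0, 0], [0, 0, 0], 0.47], [[0, 0, 0], [0, 0, 0], 0.46], [[0, 0, 0], [0, 0, 0], 0.3], [[0, 0, 0], [0, 0, 0], 0]]}}

```text
clock: 13.82
ee_pos: [0.6118, 0.087, 0.0692]
tool_rot: [[-0.129, 0.992, 0.0], [0.992, 0.129, -0.0], [-0.0, 0.0, -1.0]]
wrist_force: [-1.0, -0.7, 1.3]
finger_gap: 0.434
```

Call:
{"api": "send_rows", "payload": {"motion": [[[0, 0, 0], [0, 0, 0], 0], [[0, 0, 0], [0, 0, 0], 0], [[0, 0, 0], [0, 0, 0], 0]]}}

```text
clock: 14.07
ee_pos: [0.6117, 0.087, 0.069]
tool_rot: [[-0.129, 0.992, 0.0], [0.992, 0.129, 0.0], [-0.0, 0.0, -1.0]]
wrist_force: [-0.6, 0.3, 2.8]
finger_gap: 0.438
```

Call:
{"api": "send_rows", "payload": {"motion": [[[0, 0, 0.05], [0, 0, 0], 0], [[0, 0, 0.1], [0, 0, 0], 0], [[0, 0, 0.15], [0, 0, 0], 0], [[0, 0, 0.2], [0, 0, 0], 0], [[0, 0, 0.2], [0, 0, 0], 0]]}}

```text
clock: 14.48
ee_pos: [0.6111, 0.0869, 0.0752]
tool_rot: [[-0.129, 0.992, -0.001], [0.992, 0.129, -0.0], [-0.0, -0.001, -1.0]]
wrist_force: [0.8, 0.1, -1.3]
finger_gap: 0.431
```

Call:
{"api": "send_rows", "payload": {"motion": [[[0, 0, 0.2], [0, 0, 0], 0], [[0, 0, 0.2], [0, 0, 0], 0], [[0, 0, 0.1], [0, 0, 0], 0], [[0, 0, 0], [0, 0, 0], 0], [[0, 0, 0], [0, 0, 0], 0]]}}

```text
clock: 14.9
ee_pos: [0.6117, 0.087, 0.0809]
tool_rot: [[-0.129, 0.992, 0.0], [0.992, 0.129, 0.0], [-0.0, 0.0, -1.0]]
wrist_force: [0.3, 0.7, -0.9]
finger_gap: 0.432
```

```bash
python3 far.py w7 ; python3 -c "
from h import *
import cv2;b=cv2.imread('pics/w7.png')[60:400,160:480];s=r.get_image('side')[210:350,170:370,::-1]
s=cv2.resize(s,None,fx=2.4,fy=2.43);b=cv2.resize(b,(320,340));cv2.imwrite('pics/c4.png',cv2.hconcat([b,s[:340]]))"
```

```text
[  271     0   109   244 25242]
far end->edge mm -104.21023850396803 overhang 55.78976149603197
0.02 mid lateral 625.9520038386129 w 42.59643195773943
0.04 mid lateral 624.7503508834047 w 42.136331040459
0.06 mid lateral 622.6136444896488 w 42.965428842100415
0.08 mid lateral 620.723288011581 w 42.658345474985815
tcp lateral 616.7106223402233 tcp-edge 25.343639277755777 [ 0.28271534  0.65973881 -0.92283245]
```

View pics/c4.png

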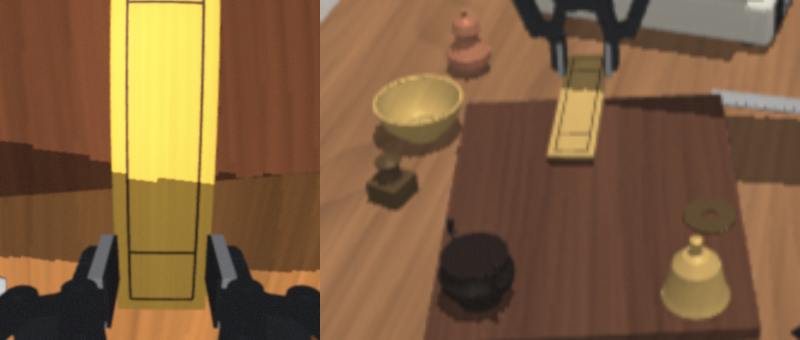

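The bar is held across its end and level: its imaged width is even along its length and it hangs above the stand. I'll lift and carry it.

Call:
{"api": "send_rows", "payload": {"motion": [[[0, 0, 0.4], [0, 0, 0], 0], [[0, 0, 0.8], [0, 0, 0], 0], [[0, 0, 1.2], [0, 0, 0], 0], [[0, 0, 1.5], [0, 0, 0], 0], [[0, 0, 1.5], [0, 0, 0], 0]]}}

```text
clock: 15.42
ee_pos: [0.6117, 0.087, 0.1364]
tool_rot: [[-0.129, 0.992, 0.001], [0.992, 0.129, 0.0], [-0.0, 0.001, -1.0]]
wrist_force: [0.5, -0.0, -1.5]
finger_gap: 0.43
```

Call:
{"api": "send_rows", "payload": {"motion": [[[0, 0, 1.5], [0, 0, 0], 0], [[0, 0, 1.5], [0, 0, 0], 0], [[0, 0, 1.2], [0, 0, 0], 0], [[0, 0, 0.8], [0, 0, 0], 0], [[0, 0, 0.4], [0, 0, 0], 0]]}}

```text
clock: 15.83
ee_pos: [0.6126, 0.087, 0.1913]
tool_rot: [[-0.129, 0.992, 0.004], [0.992, 0.129, 0.0], [-0.0, 0.004, -1.0]]
wrist_force: [1.4, 0.9, -1.0]
finger_gap: 0.429
```

Call:
{"api": "send_rows", "payload": {"motion": [[[-0.25, -0.8, 0], [0, 0, -0.0117], 0], [[-0.25, -1.6, 0], [0, 0, -0.0117], 0], [[-0.25, -2.4, 0], [0, 0, -0.0117], 0], [[-0.25, -2.4, 0], [0, 0, -0.0117], 0], [[-0.25, -2.4, 0], [0, 0, -0.0117], 0]]}}

```text
clock: 16.25
ee_pos: [0.5979, -0.0102, 0.1873]
tool_rot: [[-0.07, 0.998, -0.003], [0.998, 0.07, -0.0], [0.0, -0.003, -1.0]]
wrist_force: [0.3, -0.7, -1.8]
finger_gap: 0.432
```

Call:
{"api": "send_rows", "payload": {"motion": [[[-0.25, -2.4, 0], [0, 0, -0.0117], 0], [[-0.25, -2.4, 0], [0, 0, -0.0117], 0], [[-0.25, -2.4, 0], [0, 0, -0.0117], 0], [[-0.25, -2.4, 0], [0, 0, -0.0117], 0], [[-0.25, -2.4, 0], [0, 0, -0.0117], 0]]}}

```text
clock: 16.67
ee_pos: [0.5853, -0.1305, 0.1873]
tool_rot: [[-0.011, 1.0, -0.003], [1.0, 0.011, 0.001], [0.001, -0.003, -1.0]]
wrist_force: [-0.1, 1.1, -2.4]
finger_gap: 0.438
```

Call:
{"api": "send_rows", "payload": {"motion": [[[-0.25, -2.4, 0], [0, 0, -0.0117], 0], [[-0.25, -2.4, 0], [0, 0, -0.0117], 0], [[-0.25, -2.4, 0], [0, 0, -0.0117], 0], [[-0.25, -2.4, 0], [0, 0, -0.0117], 0], [[-0.25, -2.4, 0], [0, 0, -0.0117], 0]]}}

```text
clock: 17.08
ee_pos: [0.5727, -0.2503, 0.1873]
tool_rot: [[0.048, 0.999, -0.002], [0.999, -0.048, 0.001], [0.001, -0.002, -1.0]]
wrist_force: [0.3, -0.4, -0.9]
finger_gap: 0.434
```

Call:
{"api": "send_rows", "payload": {"motion": [[[-0.25, -2.4, 0], [0, 0, -0.0117], 0], [[-0.25, -2.4, 0], [0, 0, -0.0117], 0], [[-0.25, -1.9, 0], [0, 0, -0.0117], 0], [[-0.25, -1.0, 0], [0, 0, -0.0117], 0], [[-0.25, -0.5, 0], [0, 0, -0.0117], 0]]}}

```text
clock: 17.5
ee_pos: [0.5603, -0.3325, 0.1872]
tool_rot: [[0.108, 0.994, -0.002], [0.994, -0.108, 0.001], [0.001, -0.002, -1.0]]
wrist_force: [-0.3, 0.2, -1.5]
finger_gap: 0.432
```

Call:
{"api": "send_rows", "payload": {"motion": [[[0, 0, 0], [0, 0, 0], 0], [[0, 0, 0], [0, 0, 0], 0], [[0, 0, 0], [0, 0, 0], 0]]}}

```text
clock: 17.75
ee_pos: [0.5618, -0.3298, 0.1887]
tool_rot: [[0.104, 0.995, -0.0], [0.995, -0.104, 0.001], [0.001, -0.0, -1.0]]
wrist_force: [0.6, -0.5, -1.7]
finger_gap: 0.432
```

Run:
```python
from h import *; import cv2,pickle
o=r.observe();c=r.get_calibration("wrist");im=r.get_image("wrist");t=r.get_image("top")
pickle.dump((o,c),open("w8.pkl","wb"));cv2.imwrite("pics/w8.png",im[:,:,::-1])
cv2.imwrite("pics/c5.png",cv2.hconcat([cv2.resize(im[:,:,::-1],(448,336)),cv2.resize(t[150:300,385:541,::-1],(350,336))]))
print(o["ee_pos"],c["R"].tolist(),c["t"])
```

```text
[ 0.56176646 -0.32977344  0.18874773] [[0.9947591169256205, -0.10224622350198659, 9.525199234739031e-05], [-0.0973237063350475, -0.9465812792387713, 0.30742800454724595], [-0.03134318871094122, -0.305826080598555, -0.9515713388638588]] [-0.59232228 -0.28464342  0.25682949]
```

View pics/c5.png

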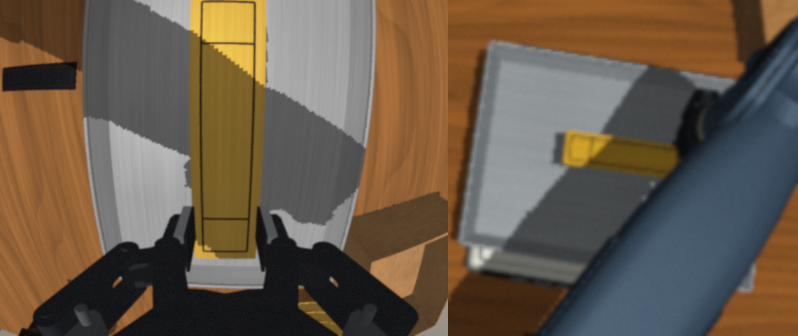

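The bar is level over the pan, parallel to its long side and well inside the rim on every side. I'll lower it.

Call:
{"api": "send_rows", "payload": {"motion": [[[0, 0, -0.8], [0, 0, 0], 0], [[0, 0, -1.5], [0, 0, 0], 0], [[0, 0, -1.8], [0, 0, 0], 0], [[0, 0, -1.5], [0, 0, 0], 0], [[0, 0, -0.7], [0, 0, 0], 0]]}}

```text
clock: 18.27
ee_pos: [0.5605, -0.3294, 0.1223]
tool_rot: [[0.104, 0.995, -0.004], [0.995, -0.104, 0.003], [0.002, -0.004, -1.0]]
wrist_force: [0.3, 0.4, -2.8]
finger_gap: 0.434
```

Call:
{"api": "send_rows", "payload": {"motion": [[[0, 0, -0.1], [0, 0, 0], 0], [[0, 0, -0.1], [0, 0, 0], 0], [[0, 0, -0.1], [0, 0, 0], 0], [[0, 0, -0.05], [0, 0, 0], 0], [[0, 0, -0.04], [0, 0, 0], 0]]}}

```text
clock: 18.68
ee_pos: [0.5623, -0.3315, 0.1231]
tool_rot: [[0.105, 0.994, 0.002], [0.994, -0.105, -0.001], [-0.001, 0.002, -1.0]]
wrist_force: [0.6, 1.0, -0.1]
finger_gap: 0.437
```

Call:
{"api": "send_rows", "payload": {"motion": [[[0, 0, -0.04], [0, 0, 0], 0], [[0, 0, -0.04], [0, 0, 0], 0], [[0, 0, -0.04], [0, 0, 0], 0], [[0, 0, -0.04], [0, 0, 0], 0], [[0, 0, -0.04], [0, 0, 0], 0]]}}

```text
clock: 19.1
ee_pos: [0.5616, -0.331, 0.1198]
tool_rot: [[0.105, 0.994, -0.0], [0.994, -0.105, 0.0], [0.0, -0.0, -1.0]]
wrist_force: [0.7, 1.0, 0.3]
finger_gap: 0.431
```

Call:
{"api": "send_rows", "payload": {"motion": [[[0, 0, -0.04], [0, 0, 0], 0], [[0, 0, -0.04], [0, 0, 0], 0], [[0, 0, -0.04], [0, 0, 0], 0], [[0, 0, -0.04], [0, 0, 0], 0], [[0, 0, -0.04], [0, 0, 0], 0]]}}

```text
clock: 19.52
ee_pos: [0.5616, -0.331, 0.1178]
tool_rot: [[0.105, 0.994, -0.0], [0.994, -0.105, 0.0], [0.0, -0.0, -1.0]]
wrist_force: [-1.0, 0.3, -1.2]
finger_gap: 0.435
```

Call:
{"api": "send_rows", "payload": {"motion": [[[0, 0, -0.04], [0, 0, 0], 0], [[0, 0, -0.04], [0, 0, 0], 0], [[0, 0, -0.04], [0, 0, 0], 0], [[0, 0, -0.04], [0, 0, 0], 0], [[0, 0, -0.04], [0, 0, 0], 0]]}}

```text
clock: 19.93
ee_pos: [0.5616, -0.331, 0.1158]
tool_rot: [[0.105, 0.994, -0.0], [0.994, -0.105, -0.0], [-0.0, -0.0, -1.0]]
wrist_force: [0.1, -0.4, -1.1]
finger_gap: 0.427
```

Call:
{"api": "send_rows", "payload": {"motion": [[[0, 0, -0.04], [0, 0, 0], 0], [[0, 0, -0.04], [0, 0, 0], 0], [[0, 0, -0.04], [0, 0, 0], 0], [[0, 0, -0.03], [0, 0, 0], 0], [[0, 0, -0.03], [0, 0, 0], 0]]}}

```text
clock: 20.35
ee_pos: [0.5616, -0.331, 0.114]
tool_rot: [[0.105, 0.994, -0.0], [0.994, -0.105, 0.0], [0.0, -0.0, -1.0]]
wrist_force: [-1.2, 0.1, -1.6]
finger_gap: 0.433
```

Run:
```python
from h import *; import cv2
im=r.get_image("wrist")[:,:,::-1]; print(r.observe()["wrist_force"],r.observe()["torque"])
cv2.imwrite("pics/c6.png",cv2.resize(im[60:400,180:460],None,fx=1.7,fy=1.7,interpolation=cv2.INTER_CUBIC))
```

```text
[ 0.87072359  0.28750569 -1.30886532] [-0.07083819 -0.02674189 -0.00013232]
```

View pics/c6.png

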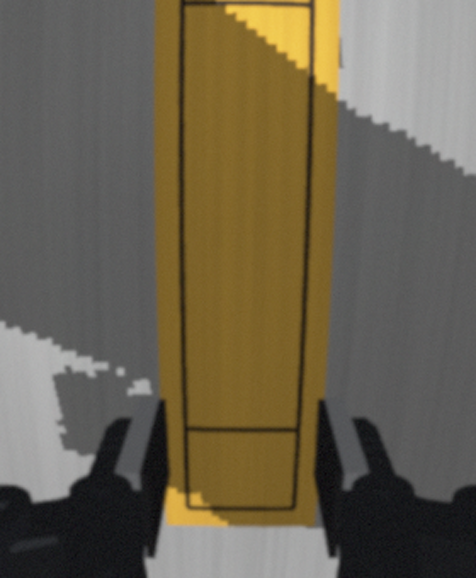

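Call:
{"api": "send_rows", "payload": {"motion": [[[0, 0, -0.033], [0, 0, 0], 0], [[0, 0, -0.033], [0, 0, 0], 0], [[0, 0, -0.033], [0, 0, 0], 0], [[0, 0, -0.033], [0, 0, 0], 0], [[0, 0, -0.033], [0, 0, 0], 0]]}}

```text
clock: 20.82
ee_pos: [0.5616, -0.3311, 0.1123]
tool_rot: [[0.105, 0.994, -0.0], [0.994, -0.105, -0.0], [-0.0, -0.0, -1.0]]
wrist_force: [0.7, -0.2, -1.4]
finger_gap: 0.426
```

Call:
{"api": "send_rows", "payload": {"motion": [[[0, 0, -0.033], [0, 0, 0], 0], [[0, 0, -0.033], [0, 0, 0], 0], [[0, 0, -0.033], [0, 0, 0], 0], [[0, 0, -0.033], [0, 0, 0], 0], [[0, 0, -0.033], [0, 0, 0], 0]]}}

```text
clock: 21.23
ee_pos: [0.5616, -0.331, 0.1107]
tool_rot: [[0.105, 0.994, -0.0], [0.994, -0.105, 0.0], [0.0, -0.0, -1.0]]
wrist_force: [0.2, 0.5, -1.1]
finger_gap: 0.431
```

Call:
{"api": "send_rows", "payload": {"motion": [[[0, 0, -0.03], [0, 0, 0], 0], [[0, 0, -0.03], [0, 0, 0], 0], [[0, 0, -0.03], [0, 0, 0], 0]]}}

```text
clock: 21.48
ee_pos: [0.5616, -0.331, 0.1098]
tool_rot: [[0.105, 0.994, -0.0], [0.994, -0.105, -0.0], [-0.0, -0.0, -1.0]]
wrist_force: [-0.0, 0.1, -1.5]
finger_gap: 0.432
```

Call:
{"api": "send_rows", "payload": {"motion": [[[0, 0, -0.03], [0, 0, 0], 0], [[0, 0, -0.03], [0, 0, 0], 0]]}}

```text
clock: 21.65
ee_pos: [0.5616, -0.331, 0.1092]
tool_rot: [[0.105, 0.994, 0.0], [0.994, -0.105, 0.0], [0.0, -0.0, -1.0]]
wrist_force: [0.7, -0.1, -1.2]
finger_gap: 0.434
```

Call:
{"api": "send_rows", "payload": {"motion": [[[0, 0, -0.03], [0, 0, 0], 0], [[0, 0, -0.03], [0, 0, 0], 0]]}}

```text
clock: 21.82
ee_pos: [0.5616, -0.331, 0.1086]
tool_rot: [[0.105, 0.994, 0.0], [0.994, -0.105, 0.0], [0.0, 0.0, -1.0]]
wrist_force: [0.5, 0.3, -1.7]
finger_gap: 0.43
```

Call:
{"api": "send_rows", "payload": {"motion": [[[0, 0, -0.03], [0, 0, 0], 0]]}}

```text
clock: 21.9
ee_pos: [0.5616, -0.331, 0.1083]
tool_rot: [[0.105, 0.994, 0.0], [0.994, -0.105, -0.0], [-0.0, 0.0, -1.0]]
wrist_force: [0.2, 0.3, -0.6]
finger_gap: 0.43
```

Call:
{"api": "send_rows", "payload": {"motion": [[[0, 0, -0.03], [0, 0, 0], 0]]}}

```text
clock: 21.98
ee_pos: [0.5616, -0.331, 0.1082]
tool_rot: [[0.105, 0.994, 0.0], [0.994, -0.105, -0.0], [-0.0, 0.0, -1.0]]
wrist_force: [-0.3, 1.1, -0.9]
finger_gap: 0.433
```

Call:
{"api": "send_rows", "payload": {"motion": [[[0, 0, -0.03], [0, 0, 0], 0]]}}

```text
clock: 22.07
ee_pos: [0.5616, -0.331, 0.1082]
tool_rot: [[0.105, 0.994, 0.0], [0.994, -0.105, -0.0], [-0.0, 0.0, -1.0]]
wrist_force: [0.0, 0.6, 1.7]
finger_gap: 0.433
```

The tips touched down softly at TCP z 0.1082, as predicted, with the bar level about 2 mm above the floor. I'll tilt very slightly so the far end settles first, then ease the grip gradually.

Call:
{"api": "send_rows", "payload": {"motion": [[[0, 0, 0.02], [-0.002, 0, 0], 0], [[0, 0, 0.01], [-0.0025, 0, 0], 0], [[0, 0, 0], [-0.0025, 0, 0], 0]]}}

```text
clock: 22.32
ee_pos: [0.5616, -0.3311, 0.1082]
tool_rot: [[0.105, 0.994, 0.0], [0.994, -0.105, -0.007], [-0.007, 0.001, -1.0]]
wrist_force: [-0.3, -0.4, -0.2]
finger_gap: 0.433
```

Call:
{"api": "send_rows", "payload": {"motion": [[[0, 0, 0], [-0.0025, 0, 0], 0], [[0, 0, 0], [-0.0025, 0, 0], 0]]}}

```text
clock: 22.48
ee_pos: [0.5616, -0.3311, 0.1082]
tool_rot: [[0.105, 0.994, 0.0], [0.994, -0.105, -0.012], [-0.012, 0.001, -1.0]]
wrist_force: [0.0, 0.9, 1.2]
finger_gap: 0.431
```

```bash
python3 -c "
from plant import r
o=r.observe();print(o['torque'],o['wrist_force'],o['ee_pos'])"
```

```text
[0.07513243 0.08545426 0.00366886] [0.00991538 0.88739772 1.18300529] [ 0.56162403 -0.33105302  0.10821452]
```

Call:
{"api": "send_rows", "payload": {"motion": [[[0, 0, 0], [-0.0025, 0, 0], 0], [[0, 0, 0], [-0.002, 0, 0], 0]]}}

```text
clock: 22.65
ee_pos: [0.5616, -0.3311, 0.1082]
tool_rot: [[0.105, 0.994, 0.0], [0.994, -0.105, -0.017], [-0.017, 0.002, -1.0]]
wrist_force: [-1.3, 0.7, 0.9]
finger_gap: 0.428
```

```bash
python3 -c "
from plant import r
o=r.observe();print(o['torque'],o['wrist_force'],o['ee_pos'],o['tool_rot'])"
```

```text
[ 0.02516958  0.12062327 -0.05719227] [-1.33002649  0.66740776  0.92374897] [ 0.56164352 -0.33107502  0.10824992] [[ 1.04827807e-01  9.94490373e-01  1.70968670e-04]
 [ 9.94347498e-01 -1.04809830e-01 -1.69691658e-02]
 [-1.68577529e-02  1.94884272e-03 -9.99855999e-01]]
```

Call:
{"api": "send_rows", "payload": {"motion": [[[0, 0, 0], [0, 0, 0], 0.435], [[0, 0, 0], [0, 0, 0], 0.438], [[0, 0, 0], [0, 0, 0], 0.441], [[0, 0, 0], [0, 0, 0], 0.444], [[0, 0, 0], [0, 0, 0], 0.447]]}}

```text
clock: 23.07
ee_pos: [0.5618, -0.3311, 0.108]
tool_rot: [[0.105, 0.995, 0.0], [0.994, -0.105, -0.017], [-0.016, 0.002, -1.0]]
wrist_force: [0.1, -0.3, -0.0]
finger_gap: 0.447
```

Call:
{"api": "send_rows", "payload": {"motion": [[[0, 0, 0], [0, 0, 0], 0.45], [[0, 0, 0], [0, 0, 0], 0.453], [[0, 0, 0], [0, 0, 0], 0.456], [[0, 0, 0], [0, 0, 0], 0.459], [[0, 0, 0], [0, 0, 0], 0.462]]}}

```text
clock: 23.48
ee_pos: [0.5616, -0.331, 0.1078]
tool_rot: [[0.105, 0.994, -0.0], [0.994, -0.105, -0.016], [-0.016, 0.002, -1.0]]
wrist_force: [0.9, 0.2, -0.3]
finger_gap: 0.46
```

Call:
{"api": "send_rows", "payload": {"motion": [[[0, 0, 0], [0, 0, 0], 0.465], [[0, 0, 0], [0, 0, 0], 0.468], [[0, 0, 0], [0, 0, 0], 0.471], [[0, 0, 0], [0, 0, 0], 0.474], [[0, 0, 0], [0, 0, 0], 0.477]]}}

```text
clock: 23.9
ee_pos: [0.5615, -0.331, 0.1081]
tool_rot: [[0.105, 0.994, -0.0], [0.994, -0.105, -0.016], [-0.016, 0.002, -1.0]]
wrist_force: [0.3, -0.2, -0.2]
finger_gap: 0.479
```

Call:
{"api": "send_rows", "payload": {"motion": [[[0, 0, 0], [0, 0, 0], 0.48], [[0, 0, 0], [0, 0, 0], 0.49], [[0, 0, 0], [0, 0, 0], 0.5], [[0, 0, 0], [0, 0, 0], 0.52], [[0, 0, 0], [0, 0, 0], 0.54]]}}

```text
clock: 24.32
ee_pos: [0.5616, -0.331, 0.1081]
tool_rot: [[0.105, 0.994, -0.0], [0.994, -0.105, -0.017], [-0.016, 0.002, -1.0]]
wrist_force: [-0.5, 0.1, 0.6]
finger_gap: 0.536
```

Call:
{"api": "send_rows", "payload": {"motion": [[[0, 0, 0], [0.004, 0, 0], 0.56], [[0, 0, 0], [0.004, 0, 0], 0.58], [[0, 0, 0.02], [0.004, 0, 0], 0.6], [[0, 0, 0.05], [0.004, 0, 0], 0.62], [[0, 0, 0.1], [0, 0, 0], 0.65]]}}

```text
clock: 24.73
ee_pos: [0.5615, -0.3312, 0.1096]
tool_rot: [[0.105, 0.994, -0.0], [0.994, -0.105, -0.0], [-0.0, -0.0, -1.0]]
wrist_force: [-0.2, 0.3, 0.9]
finger_gap: 0.648
```

Run:
```python
from h import *; import cv2
im=r.get_image("wrist")[:,:,::-1]; o=r.observe();print(o["wrist_force"],o["torque"],o["ee_pos"])
cv2.imwrite("pics/c7.png",cv2.resize(im[60:400,180:460],None,fx=1.7,fy=1.7,interpolation=cv2.INTER_CUBIC))
```

```text
[ 0.38588244 -0.97256842 -1.10927701] [-0.03598664 -0.07714999  0.02009883] [ 0.56165846 -0.33123612  0.10993258]
```

View pics/c7.png

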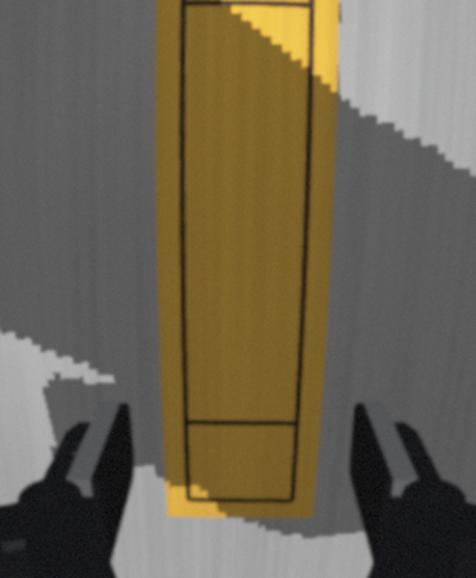

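The fingers are clear on both sides and the bar rests flat. I'll withdraw straight up and check from above.

Call:
{"api": "send_rows", "payload": {"motion": [[[0, 0, 0.3], [0, 0, 0], 0.65], [[0, 0, 0.8], [0, 0, 0], 0.65], [[0, 0, 1.5], [0, 0, 0], 0.65], [[0, 0, 2], [0, 0, 0], 0.65], [[0, 0, 2], [0, 0, 0], 0.65]]}}

```text
clock: 25.2
ee_pos: [0.5613, -0.3307, 0.1766]
tool_rot: [[0.105, 0.995, -0.001], [0.995, -0.105, -0.0], [-0.0, -0.001, -1.0]]
wrist_force: [0.3, -0.9, 0.6]
finger_gap: 0.648
```

Call:
{"api": "send_rows", "payload": {"motion": [[[0, 0, 2], [0, 0, 0], 0.65], [[0, 0, 2], [0, 0, 0], 0.65], [[0, 0, 1], [0, 0, 0], 0.65], [[0, 0, 0], [0, 0, 0], 0.65], [[0, 0, 0], [0, 0, 0], 0.65]]}}

```text
clock: 25.62
ee_pos: [0.5622, -0.3314, 0.2273]
tool_rot: [[0.105, 0.994, 0.002], [0.994, -0.105, -0.002], [-0.002, 0.003, -1.0]]
wrist_force: [1.2, -0.2, -0.1]
finger_gap: 0.648
```

Run:
```python
from h import *; import cv2
im=r.get_image("wrist")[:,:,::-1];t=r.get_image("top")[:,:,::-1]
cv2.imwrite("pics/c8.png",cv2.hconcat([cv2.resize(im,(400,300)),cv2.resize(t[140:300,190:550],(400,178)).copy() if 0 else cv2.resize(t[130:310,190:430],(400,300))]))
```

```text
(no output)
```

View pics/c8.png

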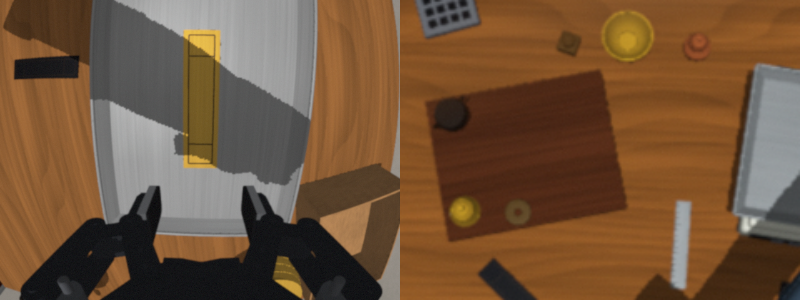

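The bar lies flat in mid-pan, spanning (183–220, 30–167) in the left view and well clear of the rim. The stand is empty of it, and the censer, bell, coin, bowl, gourd, seal and ruler are where they were.

```bash
python3 -c "
from plant import r
print(r.job_done(), r.observe()['wrist_force'])"
```

```text
the job is handed in; nothing more can be done
the job is handed in; nothing more can be done
```

The brass scroll weight now lies flat in the middle of the scale's pan, let go and well clear of the rim. I handed the job in at about 26 s; no verdict came back.

- **Sliding:** I slid the bar straight out with 5–6 N of fingertip pressure until about 53 mm stuck out past the edge. It stayed about 4° off square to the edge the whole way, the angle it started at, give or take a degree.
- **Carrying and laying down:** I gripped it across its overhanging end and carried it level. I touched down at about 4 mm/s with under 3 N on the readings, let the far end settle first, and opened the fingers slowly.
- **Last checks:** The final pictures show the gripper clear above the pan. The censer, bell, coin, bowl, gourd, seal and ruler have not moved.
- **Less certain:** The gripped end came down by about 2 mm, estimated, as the fingers opened. I read forces only at the end of each move, so short peaks in between were not seen. The final force check returned only the hand-in message, so the last reading is from just before, about 1 N, within noise.

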